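# Slide a test cassette along the guide rail into the cassette reader

## Robot

A 6-joint arm with a two-finger parallel gripper is mounted at the origin on a cart in front of the work surface, level with it; the furniture and walls round the work are solid. World frame = base frame: x ahead of the robot, y to its left, z up, the work surface at z = 0. Lengths are in m, angles in rad, forces in N, time in s.
With the tool pointing down it reaches from about 0.4 to 0.825 m from the base axis. Payload 7 kg.
Tool frame: the origin (TCP) lies at the very end of the fingers, on their centre line; the grasp point (between the pads) lies 19 mm behind it; z points along the fingers, y is the direction in which the jaws open and shut (so a half turn about z gives the same grasp; the last joint's range is limited). The gripper opens to 88 mm and grips with 3 to 60 N. Pads are 19 mm wide; open, the fingers measure 130 mm over their backs; the gripper's body (78 mm by 193 mm) begins 47 mm behind the grasp point.
Start: joints at [1.576, 0.359, 0.012, 0, -1.224, -0.288], TCP at [0.188, 0.648, 0.227] pointing down, gripper open.
Joint ranges: [-3.07, 3.07], [-1.43, 2.12], [-1.02, 1.25], [-3.03, 1.67], [-3.05, -0], [-3.03, 3.03]. Speed limits (rad/s): [2.39, 2.39, 3.01, 3.14, 3.14, 3.14].

## Interface

Orientations are given as [roll, pitch, yaw] about the fixed x, y, z axes, in that order (R = Rz(yaw) Ry(pitch) Rx(roll)).
In Python, from station import arm, eyes, job, outline_of gives the robot as it stands.
- The arm moves only by the tool apply_moves, never from a script. Its argument "moves" is a list of rows, each a list of 5 numbers: the opening, from -1 (shut) to 1 (fully open), then the shift along the tool's x, y, z in m, then the turn about the tool's z in rad. A call has 1 to 12 rows; each row shifts and turns the commanded pose from where the row before left it, along the tool's axes as they then stand; what a row does not reach is not made up. A row lasts 1/12 s, in which the tool goes at most 41.7 mm and 7.16 degrees, less where a joint would pass 70% of its speed; a pose out of reach is approached as far as the arm can. A call with a gripper value outside its range is refused whole. The fingers move at their own pace and stop on an object; "newtons" is the grip in N (left out, the last holds). Time passes only in rows, so rows that do not move let the fingers close. It gives the time, the measured TCP pose, the force and the opening at its end, in the units of the state.
- arm.get_state(): the state, without advancing time (a new reading comes with each control period).
- eyes.grab_frame(name): name is "scene" or "side" or "wrist"; returns a dict with "color" (384x512x3 uint8, red, green, blue), "z_map" (384x512 float32, m along the optical axis (not along the pixel's ray), 0 where there is no reading), "camera_matrix" (3x3 intrinsics, pixels), "extrinsics" (4x4, takes a point from camera to world coordinates). Camera axes: x right, y up, looking along -z (the intrinsics and any distortion apply to the point x, -y, -z); pixel columns grow to the right and rows downward; lengths in m; the calibration is good to about 2 mm. A picture is of the moment at which its call begins.
- job.job_done(): hands the job in, once; it reports no verdict.
Trained networks look in a picture, given as the dict that the camera call returned (one of the last four; its "shot" number tells which), for a name from the list of things; names that differ only in an ending like _2 or _b are one class to them, and where a whole thing is asked for, a point or a joint stands for the part that bears it (a point fixed in the world has none). Each returns a list of dicts, best first, with "score" (0 to 1); they miss things now and then, are a little off and sometimes report something else, mostly with a low value. They report only what shows in the picture. A call takes as long as a camera call. They do not tell look-alikes from the thing itself.
- outline_of(label, picture): "region" (384x512 bool, what is visible of it) and "extent" ([left, top, right, bottom] in pixels, round what is visible of it).
The state is a dict: "t": time; "q": joint angles; "qd": joint speeds; "joint_efforts": joint torques, N m; "eef_pos": TCP position; "ee_rot": TCP orientation; "force": force on the tool from outside, world axes, zero at the start; "moment": the same for the moment, N m; "width": finger opening in m.
Only numpy, scipy, OpenCV 4.12 (cv2) and the standard library are available. Lean on these libraries where they do the work, as an engineer would, in place of code of your own. Each camera call takes 0.05 s, during which the arm holds its last target.

## Task

Load the white test cassette lying loose on the deck of the cassette reader, only by pushing it with the fingertips, never picking it up. First push it flush against the metal guide rail along the far side of the deck, then, keeping it against the rail, slide it nose first along the rail into the pocket under the reading head until it sits fully home against the end stop and the spring catch has dropped into the notch in its side; then draw back. Leave the bottle, the pen and the specimen cup beside the reader where they are.

Things in the scene. Friction and masses are not known exactly. Their poses are not given: they have to be found in the camera images.
- reader: The cassette reader, a low white bench instrument fixed to the worktop; position and yaw vary. Origin: centre of its underside; +x points away from the robot, +y to the left, along the guide rail toward the pocket. Base 150 (x) by 280 (y) mm, flat grey deck top at z = 14 mm. The reading head is a white block over its left end, y = +84 to +140 mm, full depth, top 46 mm above the worktop, with a tunnel under it.
- rail (a point): Point on the guide rail's straight face (toward the robot), at deck height: x = +40, y = -60, z = 14 mm in the reader's frame (same axes). The rail is an metal bar along y, 10 mm wide, 10 mm high above the deck, from y = -136 mm unbroken into the pocket. The deck in front of it is flat and clear.
- cassette: Loose white test cassette, a flat bar 24 (x) by 72 (y) by 7 (z) mm, about 30 g, lying right of the pocket, its centre 40 to 77 mm from the rail face, turned up to 0.3 rad. Origin: centre of its underside. Nose (rounded corners, window) at +y, square tail (round well) at -y. Each long side has a notch 4 mm deep at y = -20 to -2 mm. Flush at the rail: origin at x = +28 mm in the reader's frame, axes parallel.
- mouth (a point): Mouth of the pocket, x = +28, y = +50, z = 14 mm in the reader's frame. From here on a channel 26 mm wide lies between the rail and a low fence (face at x = +14 mm, 9 mm above the deck, flared at its start, y = +47). Beside the channel, x = -27 to +2, y = +56 to +84 mm, stands the catch's housing, 12.5 mm above the deck. From y = +84 on the channel is a tunnel 11 mm high, ending at the stop wall, y = +116.
- home (a point): Where the cassette's origin lies when fully home, against rail and end stop: x = +28, y = +80, z = 14 mm in the reader's frame (same axes). Its tail end face is then at y = +44 mm, just outside the fence, and the last 40 mm of the cassette stay out of the tunnel.
- catch (a joint): Spring catch: a black upright round nose, radius 12 mm, at y = +70.5 mm in the reader's frame in a gap of the fence; it slides away from the rail when pressed. In m: 0 = fully out (3 mm into the cassette's path), 0.003 = pressed back by the passing cassette, under 0.001 again once dropped into the notch at home. Spring 1 to 2 N; pushing the cassette past it takes about 2 to 8 N along the rail.
- bottle_near: Small brown bottle, 38 mm across, 70 mm high, standing on the worktop at the robot's side of the reader, left. Origin: centre of its underside. Leave alone.
- pen: White marker pen, 17 x 138 x 18 mm, lying along its y axis on the worktop at the robot's side of the reader, right. Origin: centre of its underside. Leave alone.
- cup: Specimen cup with screw lid, 66 mm across, 70 mm high, standing on the worktop just right of the reader. Origin: centre of its underside. Leave alone.
Things that resemble listed ones, but are neither listed nor needed, are in the scene too. What is meant by the cassette is not pink, and is the larger of those in its own colour.

How it is judged:
On the way:
1. the cassette lies flush against the guide rail, still outside the pocket (x of cassette in the frame of reader above 0.026 m and angle between the y axis of cassette and the y axis of reader, either way round below 0.05 rad and y of cassette in the frame of reader below 0.012 m), for 0.2 s.
At the end, for the whole second after the job is handed in: The cassette lies flat in the pocket, at rest: within 2 mm of the end stop and 1.5 mm of the rail, parallel to the rail within 0.04 rad, and the spring catch has dropped into its notch (pressed back less than 1.8 mm) (y of cassette in the frame of reader above 0.078 m and x of cassette in the frame of reader above 0.0265 m and z of cassette in the frame of reader below 0.016 m and angle between the y axis of cassette and the y axis of reader, either way round below 0.04 rad and value of joint catch below 0.0018 m and linear speed of cassette below 0.01 m/s); the robot touches nothing.
It fails at once if the cassette was lifted more than 8 mm off the deck or tipped over 0.3 rad (z of cassette in the frame of reader above 0.022 m or angle between cassette's own z axis and vertical above 0.3 rad).
It fails at once if the cassette left the rail on its way to the mouth: more than 6 mm off it or turned more than 0.15 rad (y of cassette in the frame of reader between 0.013 and 0.04 m and (x of cassette in the frame of reader below 0.022 m or angle between the y axis of cassette and the y axis of reader, either way round above 0.15 rad)).
It fails at once if the bottle, the pen or the cup was moved more than 12 mm (distance of any of bottle_near, pen, cup from where it was at the start of the episode above 0.012 m).
It also fails if it takes over 48 s, if anything falls off the work surface, if the arm or the gripper's body presses on something with over 40 N, if the wrist force passes 120 N, or if a joint passes its speed limit or range.

## Working session

There is one attempt and no reset: what is moved stays moved. The work goes in short steps, Python scripts to look and compute and a tool call to move; the robot and the scene stay as the last step left them, time stands still between calls to the robot, and variables do not carry over. Pictures are saved under pics/ and viewed, and the job is handed in when it is done.

Besides the shell and the picture viewer there is one more tool, called after "Emit:" as name(argument=value, ...), one argument or row to a line, values as JSON. apply_moves: Moves the arm, as the interface text tells. Its arguments: {"type":"object","properties":{"moves":{"type":"array","items":{"type":"array","items":{"type":"number"}}},"newtons":{"type":"number"}},"required":["moves"]}

```bash
mkdir -p pics; ls; cat > h.py <<'E'
import numpy as np, cv2
from station import arm, eyes, job, outline_of
def save(f,n,crop=None,s=1):
    im=cv2.cvtColor(f["color"],cv2.COLOR_RGB2BGR)
    if crop: im=im[crop[1]:crop[3],crop[0]:crop[2]]
    cv2.imwrite("pics/"+n+".png",cv2.resize(im,None,fx=s,fy=s,interpolation=cv2.INTER_CUBIC))
def world(f,u,v,z=None):
    """pixel->world; by depth or by plane z"""
    K=f["camera_matrix"];T=f["extrinsics"]
    u=np.atleast_1d(u).astype(float);v=np.atleast_1d(v).astype(float)
    d=np.stack([(u-K[0,2])/K[0,0],-(v-K[1,2])/K[1,1],-np.ones_like(u)],-1)
    if z is None:
        p=d*f["z_map"][v.astype(int),u.astype(int)][:,None]
        return p@T[:3,:3].T+T[:3,3]
    dw=d@T[:3,:3].T
    return T[:3,3]+dw*((z-T[2,3])/dw[:,2])[:,None]
def pix(f,P):
    K=f["camera_matrix"];T=f["extrinsics"]
    c=(np.atleast_2d(P)-T[:3,3])@T[:3,:3]
    return np.stack([K[0,0]*c[:,0]/-c[:,2]+K[0,2],K[1,1]*-c[:,1]/-c[:,2]+K[1,2]],-1)
E
python3 - <<'E'
from h import *
for n in ["scene","side","wrist"]:
    f=eyes.grab_frame(n); save(f,n+"0"); print(n,f["extrinsics"].round(3).tolist(),f["camera_matrix"].round(1).tolist(),[k for k in f])
    for l in ["reader","cassette","bottle_near","pen","cup"]:
        for r in outline_of(l,f)[:3]:
            m=r["region"]&(f["z_map"]>0); v,u=np.nonzero(m)
            print(l,round(r["score"],2),r["extent"],m.sum(), np.median(world(f,u,v),0).round(3) if len(u) else "")
s=arm.get_state();print(s)
E
```

```text
pics
scene [[0.814, 0.307, -0.492, 0.012], [-0.58, 0.446, -0.681, -0.681], [0.011, 0.841, 0.541, 0.573], [0.0, 0.0, 0.0, 1.0]] [[498.3, 0.0, 245.2], [0.0, 498.3, 189.2], [0.0, 0.0, 1.0]] ['color', 'z_map', 'camera_matrix', 'extrinsics', 'shot']
reader 0.78 [175.1, 128.5, 292.6, 215.8] 5446 [0.534 0.096 0.013]
cassette 0.93 [280.1, 273.7, 307.1, 305.3] 534 [ 0.417 -0.247  0.006]
cassette 0.69 [214.9, 175.4, 244.8, 191.5] 266 [0.506 0.062 0.019]
cassette 0.57 [209.9, 235.5, 226.6, 255.6] 152 [ 0.382 -0.088  0.003]
bottle_near 0.8 [158.6, 146.4, 172.8, 178.7] 483 [0.422 0.177 0.039]
pen 0.87 [168.1, 193.2, 212.9, 224.0] 502 [0.398 0.035 0.012]
pen 0.51 [175.8, 128.6, 292.3, 216.6] 5385 [0.535 0.098 0.013]
pen 0.3 [158.6, 147.8, 173.1, 178.0] 493 [0.421 0.177 0.037]
cup 0.96 [292.0, 182.4, 329.6, 230.5] 1324 [ 0.551 -0.136  0.058]
side [[0.965, 0.124, -0.229, 0.314], [-0.26, 0.418, -0.87, -0.75], [-0.012, 0.9, 0.436, 0.41], [0.0, 0.0, 0.0, 1.0]] [[403.8, 0.0, 256.1], [0.0, 403.8, 187.1], [0.0, 0.0, 1.0]] ['color', 'z_map', 'camera_matrix', 'extrinsics', 'shot']
reader 0.69 [220.1, 143.3,
[... 748 characters left out ...]
]] ['color', 'z_map', 'camera_matrix', 'extrinsics', 'shot']
{'t': 0.9, 'q': array([ 1.57608616e+00,  3.58581754e-01,  1.18970351e-02, -3.08973930e-06,
       -1.22408225e+00, -2.88091568e-01]), 'qd': array([ 0.00073931,  0.00059827, -0.00103583,  0.00171324, -0.00128097,
       -0.00028624]), 'joint_efforts': array([ 9.23852385e-04, -5.82354534e+01,  2.93307638e+01,  7.00227946e+00,
        1.27101145e-02, -1.91896487e-05]), 'eef_pos': array([0.18837287, 0.64816368, 0.2265712 ]), 'ee_rot': array([-3.14156533e+00,  1.11280690e-05, -2.82802780e-01]), 'force': array([-0.4949338 ,  0.02647309, -0.11505196]), 'moment': array([ 0.04982925, -0.00295524,  0.02105002]), 'width': 0.08793327078652176}
```

```bash
python3 - <<'E'
from h import *
f=eyes.grab_frame("scene"); save(f,"scene1",(140,100,360,320),3.6/1.33)
f=eyes.grab_frame("side"); save(f,"side1",(170,120,340,310),3)
E
```

```text
(no output)
```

View pics/scene1.png

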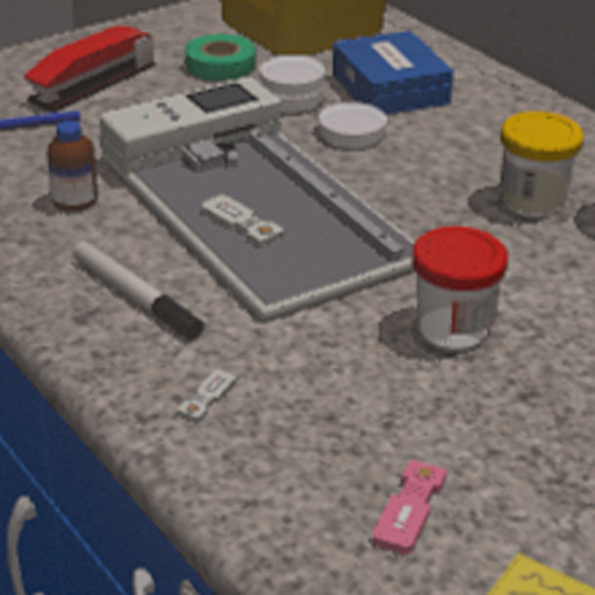

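View pics/side1.png

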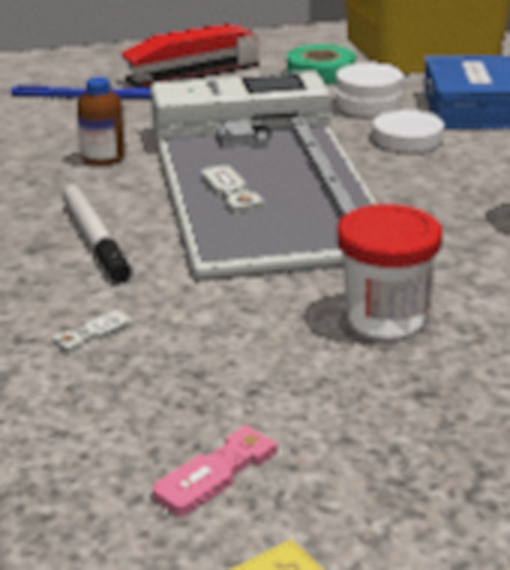

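The scene view shows the white cassette on the deck at about (242,218) in the crop. The nose points to the head and the well end is to the right. Now a rough reader pose.

```bash
python3 - <<'E'
from h import *
f=eyes.grab_frame("scene")
z=f["z_map"];v,u=np.mgrid[0:384,0:512];ok=z>0
P=world(f,u.ravel(),v.ravel())
# deck points: z ~.014 in area
sel=(abs(P[:,2]-.014)<.0035)&(P[:,0]>.4)&(P[:,0]<.68)&(P[:,1]>-.1)&(P[:,1]<.3)
m=np.zeros(384*512,np.uint8);m[sel]=1
m=cv2.morphologyEx(m.reshape(384,512),cv2.MORPH_OPEN,np.ones((3,3)))
n,l,st,c=cv2.connectedComponentsWithStats(m);k=1+st[1:,4].argmax()
Q=P[(l==k).ravel()]
print(len(Q),cv2.minAreaRect((Q[:,:2]*1000).astype(np.float32)),np.median(Q[:,2]))
for a,b in [((265,312),.014),((410,262),.014),((130,160),.014)]:
    print(a,world(f,140+a[0]/2.707,100+a[1]/2.707,b).round(4))
sel=(P[:,2]>.04)&(P[:,2]<.052)&(P[:,0]>.4)&(P[:,0]<.68)&(P[:,1]>.1)&(P[:,1]<.3)
Q=P[sel];print(len(Q),cv2.minAreaRect((Q[:,:2]*1000).astype(np.float32)))
E
```

```text
2782 ((523.9459228515625, 74.5422134399414), (240.29730224609375, 119.60064697265625), 85.97787475585938) 0.012886846438441624
(265, 312) [[ 0.4558 -0.0447  0.014 ]]
(410, 262) [[ 0.5816 -0.0539  0.014 ]]
(130, 160) [[0.4869 0.1995 0.014 ]]
881 ((516.5128173828125, 203.490234375), (216.09027099609375, 69.36339569091797), 0.3058241009712219)
```

Emit:
apply_moves(
  moves=[
    [-1,0.02,0.024,0,0],
    [-1,0.021,0.024,0,0],
    [-1,0.021,0.024,0,0],
    [-1,0.021,0.024,0,0],
    [-1,0.021,0.024,0,0],
    [-1,0.021,0.024,0,0],
    [-1,0.021,0.024,0,0],
    [-1,0.021,0.024,0,0],
    [-1,0.021,0.024,0,0],
    [-1,0.021,0.024,0,0],
  ],
)

```text
t: 1.88
eef_pos: [0.3225, 0.3579, 0.2268]
ee_rot: [-3.141, -0.0, -0.283]
force: [0.8, -0.1, 0.1]
width: 0.0268
```

Emit:
apply_moves(
  moves=[
    [-1,0.02,0.024,0,0],
    [-1,0.021,0.024,0,0],
    [-1,0.021,0.024,0,0],
    [-1,0.021,0.024,0,0],
    [-1,0.021,0.024,0,0],
    [-1,0.021,0.024,0,0],
    [-1,0.021,0.024,0,0],
    [-1,0.021,0.024,0,0],
    [-1,0.021,0.024,0,-0.09],
    [-1,0.02,0.024,0,-0.09],
    [-1,0,0,0,0],
  ],
)

```text
t: 2.8
eef_pos: [0.4588, 0.0686, 0.2267]
ee_rot: [3.141, -0.0, -0.098]
force: [0.9, -0.4, 1.2]
width: 0.0003
```

```bash
python3 - <<'E'
from h import *
f=eyes.grab_frame("wrist"); save(f,"wrist2",None,1.5); np.save("w2.npy",f,allow_pickle=True)
for r in outline_of("cassette",f)[:3]:
    m=r["region"]&(f["z_map"]>0); v,u=np.nonzero(m); print(r["score"],r["extent"],np.median(world(f,u,v),0).round(4))
s=arm.get_state();print(s["eef_pos"],s["ee_rot"],s["width"],s["t"])
E
```

```text
0.94 [368.3, 196.1, 397.0, 231.2] [ 0.3796 -0.084   0.005 ]
0.92 [225.0, 107.9, 291.1, 140.2] [0.5048 0.0677 0.0214]
0.61 [488.0, 139.9, 511.3, 189.8] [ 0.4355 -0.2313  0.007 ]
[0.4576292  0.07099445 0.22652027] [-3.14158307e+00  8.70180019e-05 -1.06547269e-01] 0.0008410682086757114 2.9
```

View pics/wrist2.png

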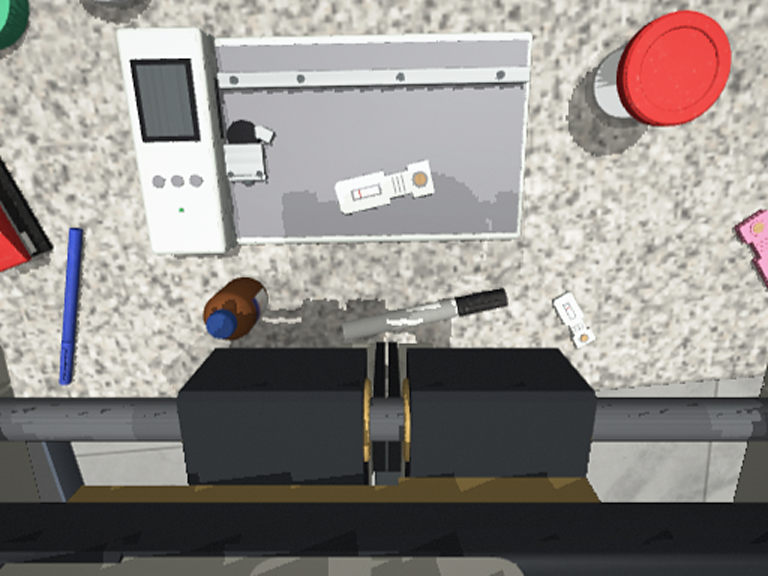

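```bash
python3 - <<'E'
from h import *
f=np.load("w2.npy",allow_pickle=True).item()
save(f,"w2a",(130,15,370,175),3.3)
f=eyes.grab_frame("side"); save(f,"side2",(130,60,340,220),3.5); 
E
```

```text
(no output)
```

View pics/w2a.png

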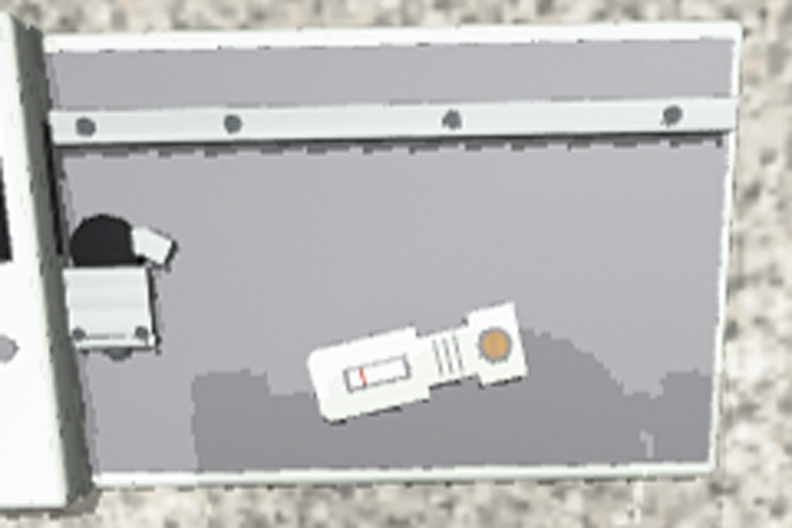

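View pics/side2.png

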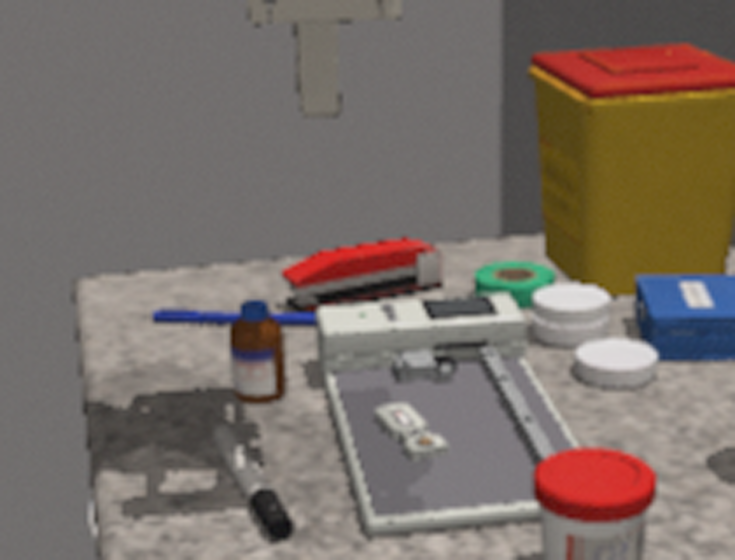

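```bash
python3 - <<'E'
from h import *
from scipy.optimize import least_squares
f=np.load("w2.npy",allow_pickle=True).item()
S=lambda p:(130+(p[0]+.5)/3.3-.5,15+(p[1]+.5)/3.3-.5)
# reader pts (local xyz mm) <-> crop px
L=np.array([[75,-140,14],[-75,-140,14],[40,-136,24],[50,-136,24],[40,84,24]])/1000
C=[(741,24),(713,474),(737,131),(737,99),(52,144)]
W=np.array([world(f,*S(c),z=l[2])[0] for c,l in zip(C,L)])
def R(a): return np.array([[np.cos(a),-np.sin(a)],[np.sin(a),np.cos(a)]])
w=np.array([1,1,1,1,.0])
def res(p):
    r=(L[:,:2]@R(p[2]).T+p[:2]-W[:,:2])*1000
    # last only x-local
    return np.r_[r[:4].ravel(),(r[4]@R(p[2]))[0]]
s=least_squares(res,[.544,.087,-.1]);p=s.x;print(p,res(p).round(1))
np.save("reader.npy",p)
cc=np.array([(513,303),(527,374),(308,352),(322,421)])
Q=np.array([world(f,*S(c),z=.021)[0][:2] for c in cc]);q=(Q-p[:2])@R(p[2]);print((q*1000).round(1))
print("len",np.linalg.norm(q[:2].mean(0)-q[2:].mean(0)),"wid",np.linalg.norm(q[0]-q[1]),np.linalg.norm(q[2]-q[3]),"cen",q.mean(0), "ang",-np.arctan2(*(q[2:].mean(0)-q[:2].mean(0))))
st=arm.get_state();print("tcp local",(st["eef_pos"][:2]-p[:2])@R(p[2]),st["eef_pos"],st["ee_rot"])
# depth-derived checks
for c in [(600,200),(250,200),(400,120),(40,300),(110,310)]:
    u,v=S(c);P=world(f,round(u),round(v))[0];print(c,((P[:2]-p[:2])@R(p[2])).round(4),P[2].round(4))
E
```

```text
[ 0.53886937  0.09586304 -0.08332797] [ 1.9 -1.1 -2.5 -0.5 -0.1  1.2  0.4  0.5  0.2]
[[-11.9 -66.3]
 [-35.5 -71.3]
 [-26.9   3.4]
 [-50.4  -0.4]]
len 0.0719553003530571 wid 0.024147601228017138 0.023828209275179306 cen [-0.03118221 -0.03365406] ang 0.21004470858766777
tcp local [-0.07919133 -0.0308245 ] [0.45738725 0.07173672 0.22655538] [-3.14148023e+00  2.35467582e-05 -1.05702858e-01]
(600, 200) [ 0.0209 -0.095 ] 0.0151
(250, 200) [0.0228 0.0216] 0.0146
(400, 120) [ 0.0451 -0.0297] 0.0241
(40, 300) [-0.0084  0.084 ] 0.0453
(110, 310) [-0.0122  0.0674] 0.0283
```

Emit:
apply_moves(
  moves=[
    [0,0.013,0.003,0,-0.022],
    [0,0,0,0.03,0],
    [0,0,0,0.035,0],
    [0,0,0,0.035,0],
    [0,0,0,0.035,0],
    [0,0,0,0.035,0],
    [0,0,0,0.02,0],
    [0,0,0,0,0],
    [0,0,0,0,0],
  ],
)

```text
t: 3.7
eef_pos: [0.4695, 0.0684, 0.0363]
ee_rot: [3.14, 0.002, -0.08]
force: [0.7, 0.5, 0.8]
width: 0.0435
```

```bash
cat >> h.py <<'E'
def R(a): return np.array([[np.cos(a),-np.sin(a)],[np.sin(a),np.cos(a)]])
RP=np.load("reader.npy")
def tcp():
    s=arm.get_state();l=(s["eef_pos"][:2]-RP[:2])@R(RP[2])*1000
    print("tcp local mm",l.round(1),"z",(s["eef_pos"][2]*1000).round(1),"dyaw",round(s["ee_rot"][2]-RP[2],4),"w",round(s["width"],4),"F",s["force"].round(1),"t",round(s["t"],2))
E
python3 - <<'E'
from h import *
tcp()
f=eyes.grab_frame("wrist"); save(f,"w3",None,1.5)
f=eyes.grab_frame("side"); save(f,"side3",(180,120,320,240),5)
E
```

```text
tcp local mm [-66.9 -33.1] z 36.3 dyaw 0.0037 w 0.0435 F [0.7 0.5 0.8] t 3.7
```

View pics/w3.png

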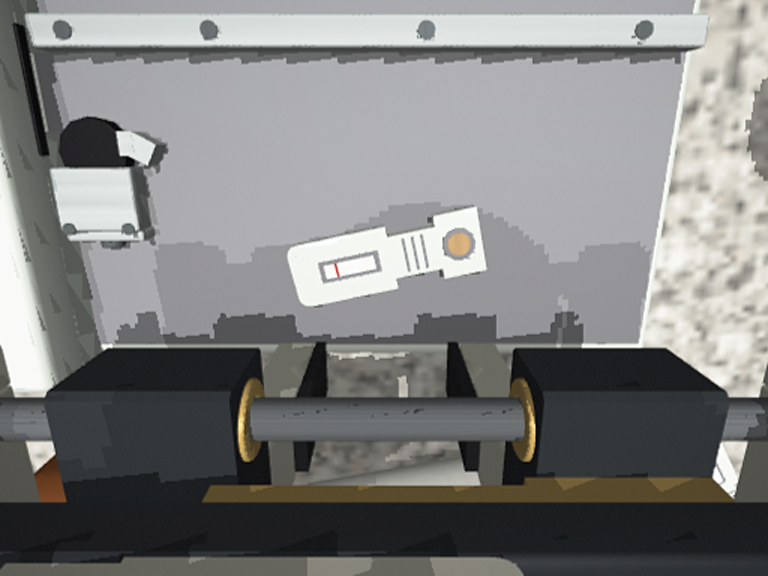

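View pics/side3.png

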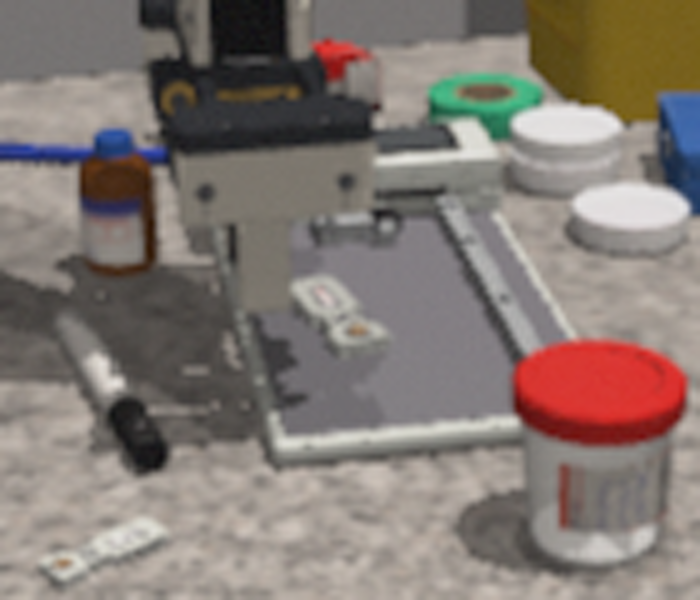

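Emit:
apply_moves(
  moves=[
    [0,0,0,0.01,0],
    [0,0,0,0.0095,0],
    [0,0,0,0,0],
    [0,0.004,0,0,0.003],
    [0,0.005,0,0,0],
    [0,0.005,0,0,0],
    [0,0.005,0,0,0],
    [0,0.005,0,0,0],
    [0,0.005,0,0,0],
    [0,0.005,0,0,0],
  ],
)

```text
t: 4.63
eef_pos: [0.5045, 0.0648, 0.0171]
ee_rot: [3.142, -0.0, -0.084]
force: [0.1, 0.2, 1.2]
width: 0.044
```

```bash
python3 - <<'E'
from h import *
tcp()
f=eyes.grab_frame("wrist"); save(f,"w4",None,1.5)
E
```

```text
tcp local mm [-31.7 -33.8] z 17.1 dyaw -0.0007 w 0.044 F [0.1 0.2 1.2] t 4.63
```

View pics/w4.png

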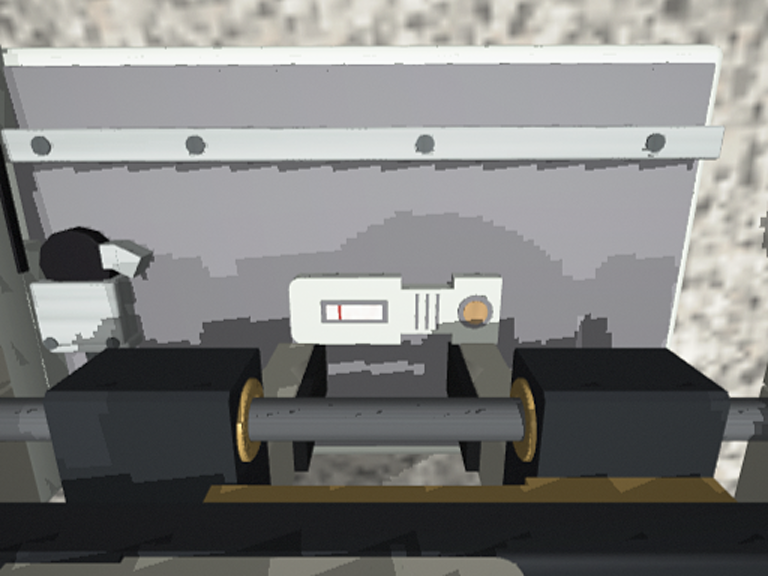

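The cassette is squared against both fingertips at about (395,310), roughly parallel to the rail.

Emit:
apply_moves(
  moves=[
    [0,0.005,0,0,0],
    [0,0.005,0,0,0],
    [0,0.005,0,0,0],
    [0,0.005,0,0,0],
    [0,0.005,0,0,0],
    [0,0.004,0,0,0],
    [0,0.003,0,0,0],
    [0,0.002,0,0,0],
    [0,0.002,0,0,0],
    [0,0.001,0,0,0],
    [0,0,0,0,0],
  ],
)

```text
t: 5.6
eef_pos: [0.5409, 0.0618, 0.0171]
ee_rot: [-3.142, -0.0, -0.084]
force: [0.3, -0.3, 1.1]
width: 0.0436
```

```bash
python3 - <<'E'
from h import *
tcp()
f=eyes.grab_frame("wrist"); save(f,"w5",None,1.5)
E
```

```text
tcp local mm [  4.9 -33.7] z 17.1 dyaw -0.0005 w 0.0436 F [ 0.3 -0.3  1.1] t 5.6
```

View pics/w5.png

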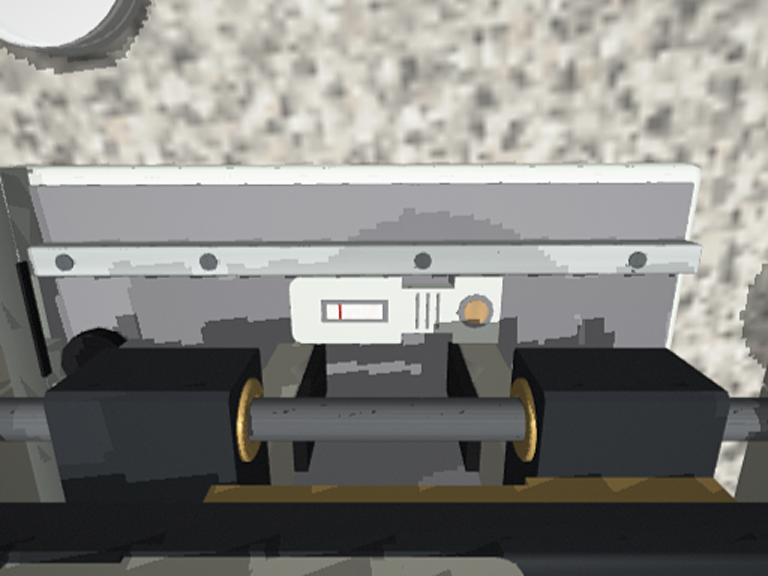

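Emit:
apply_moves(
  moves=[
    [0,0.001,0,0,0],
    [0,0.001,0,0,0],
    [0,0,0,0,0],
  ],
)

```text
t: 5.9
eef_pos: [0.5426, 0.0616, 0.017]
ee_rot: [3.141, 0.0, -0.084]
force: [-0.8, -0.4, 0.2]
width: 0.0439
```

```bash
python3 - <<'E'
from h import *
tcp()
E
```

```text
tcp local mm [  6.6 -33.8] z 17.0 dyaw -0.0005 w 0.0439 F [-0.8 -0.4  0.2] t 5.9
```

Emit:
apply_moves(
  moves=[
    [0,0.001,0,0,0],
    [0,0.001,0,0,0],
    [0,0,0,0,0],
    [0,0,0,0,0],
  ],
)

```text
t: 6.23
eef_pos: [0.543, 0.0614, 0.0168]
ee_rot: [3.141, 0.003, -0.084]
force: [-8.6, 2.9, 5.1]
width: 0.044
```

```bash
python3 - <<'E'
from h import *
tcp()
f=eyes.grab_frame("wrist"); save(f,"w6",(150,140,380,260),3.4)
E
```

```text
tcp local mm [  6.9 -34. ] z 16.8 dyaw -0.0009 w 0.044 F [-8.6  2.9  5.1] t 6.23
```

View pics/w6.png

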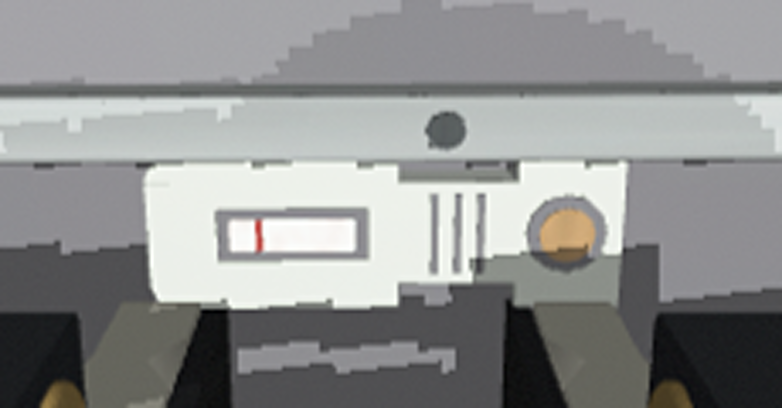

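Flush: contact force 8.6 N, and there is no gap in the picture. Next I back off, shut the fingers and go behind the tail.

Emit:
apply_moves(
  moves=[
    [0,-0.008,0,0,0],
    [0,-0.01,0,0,0],
    [-1,0,0,-0.025,0],
    [-1,0,0,-0.025,0],
    [-1,0,0.02,0,0],
    [-1,0.01,0.022,0,0],
    [-1,0.015,0.022,0,0],
    [-1,0.014,0,0,0],
    [-1,0,0,0,0],
  ],
)

```text
t: 7.03
eef_pos: [0.5621, -0.0049, 0.0674]
ee_rot: [-3.141, -0.002, -0.085]
force: [0.5, -0.1, 0.7]
width: 0.0039
```

```bash
python3 - <<'E'
from h import *
tcp()
f=eyes.grab_frame("wrist"); save(f,"w7",None,1.5); np.save("w7.npy",f,allow_pickle=True)
f=eyes.grab_frame("scene"); save(f,"s7",(140,80,360,300),2.7)
E
```

```text
tcp local mm [ 31.6 -98.5] z 67.4 dyaw -0.0019 w 0.0039 F [ 0.5 -0.1  0.7] t 7.03
```

View pics/w7.png

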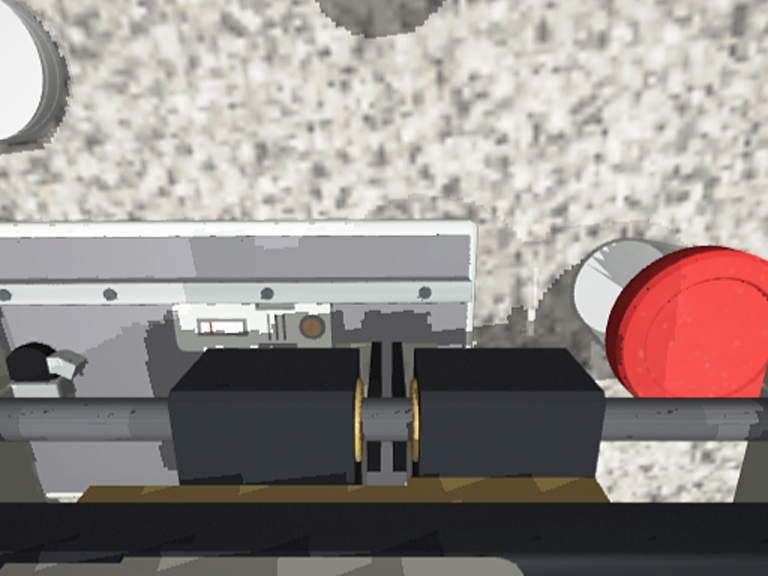

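View pics/s7.png

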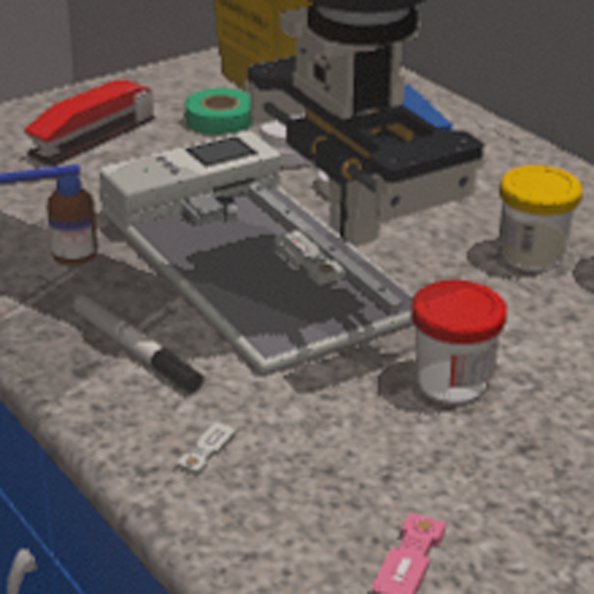

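```bash
python3 - <<'E'
from h import *
tcp()
f=eyes.grab_frame("scene")
v,u=np.mgrid[0:384,0:512];P=world(f,u.ravel(),v.ravel());ok=f["z_map"].ravel()>0
l=(P[:,:2]-RP[:2])@R(RP[2])*1000
s=arm.get_state()["eef_pos"]
sel=ok&(abs(l[:,0]-31)<50)&(P[:,2]>.064)&(P[:,2]<.3)&(abs(l[:,1]+98)<120)&(l[:,1]>-196)
for a in range(-200,0,10):
    m=sel&(l[:,1]>=a)&(l[:,1]<a+10)
    if m.sum()>5: print(a,m.sum(),"zmin rel tip",np.percentile(P[m,2]-s[2],2).round(4), "x",l[m,0].min().round(0),l[m,0].max().round(0))
f=np.load("w7.npy",allow_pickle=True).item(); save(f,"w7a",(100,170,330,240),3.4)
for c in outline_of("cup",f)[:1]:
    pass
E
```

```text
tcp local mm [ 29.3 -98. ] z 66.9 dyaw -0.0015 w 0.0009 F [ 0.5 -0.3  0.2] t 7.13
-200 379 zmin rel tip 0.0001 x -9.0 70.0
-190 498 zmin rel tip 0.0011 x -9.0 69.0
-180 127 zmin rel tip 0.0968 x -8.0 70.0
-170 64 zmin rel tip 0.0774 x -5.0 59.0
-160 56 zmin rel tip 0.0784 x -2.0 57.0
-150 524 zmin rel tip 0.0816 x -1.0 56.0
-140 606 zmin rel tip 0.0714 x -9.0 65.0
-130 541 zmin rel tip 0.0468 x -12.0 67.0
-120 1117 zmin rel tip 0.007 x -15.0 66.0
-110 338 zmin rel tip 0.0074 x -16.0 66.0
-100 301 zmin rel tip 0.007 x -16.0 52.0
-90 197 zmin rel tip 0.0068 x -14.0 25.0
-80 169 zmin rel tip 0.0721 x -10.0 21.0
-70 138 zmin rel tip 0.0771 x -9.0 17.0
-60 97 zmin rel tip 0.0824 x -9.0 16.0
-50 37 zmin rel tip 0.0776 x -1.0 11.0
-40 54 zmin rel tip 0.0775 x -4.0 18.0
-30 91 zmin rel tip 0.0689 x -8.0 35.0
-20 199 zmin rel tip 0.0653 x -10.0 37.0
-10 35 zmin rel tip 0.0829 x -8.0 33.0
```

View pics/w7a.png

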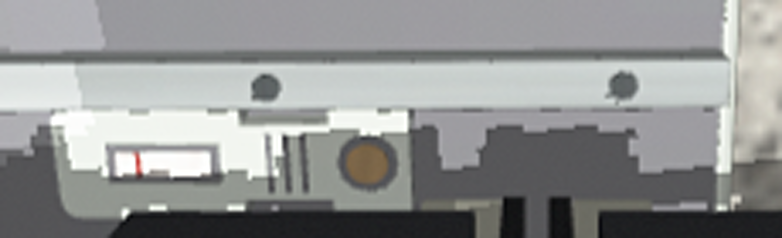

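```bash
python3 - <<'E'
from h import *
f=np.load("w7.npy",allow_pickle=True).item()
for c in [(410,110),(411,205),(62,118),(70,215)]:
    P=world(f,100+(c[0]+.5)/3.4-.5,170+(c[1]+.5)/3.4-.5,.021)[0]; print(((P[:2]-RP[:2])@R(RP[2])*1000).round(1))
E
```

```text
[ 39.3 -73.7]
[ 18.7 -73.1]
[37.8 -3.7]
[16.6 -2.7]
```

Emit:
apply_moves(
  moves=[
    [-1,-0.001,0.002,0.015,-0.001],
    [-1,0,0,0.015,0],
    [-1,0,0,0.012,0],
    [-1,0,0,0.008,0],
    [-1,0,0,0,0],
    [-1,0,0,0,0],
  ],
)

```text
t: 7.73
eef_pos: [0.5588, -0.0057, 0.017]
ee_rot: [3.141, 0.001, -0.082]
force: [0.0, -0.1, 0.3]
width: 0.0006
```

```bash
python3 - <<'E'
from h import *
tcp()
f=eyes.grab_frame("wrist"); save(f,"w8",(70,170,370,260),2.6); save(eyes.grab_frame("scene"),"s8",(200,120,320,220),5)
E
```

```text
tcp local mm [ 28.3 -99.5] z 17.0 dyaw 0.0013 w 0.0006 F [ 0.  -0.1  0.3] t 7.73
```

View pics/w8.png

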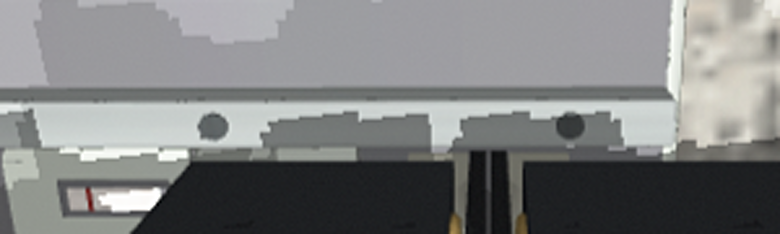

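View pics/s8.png

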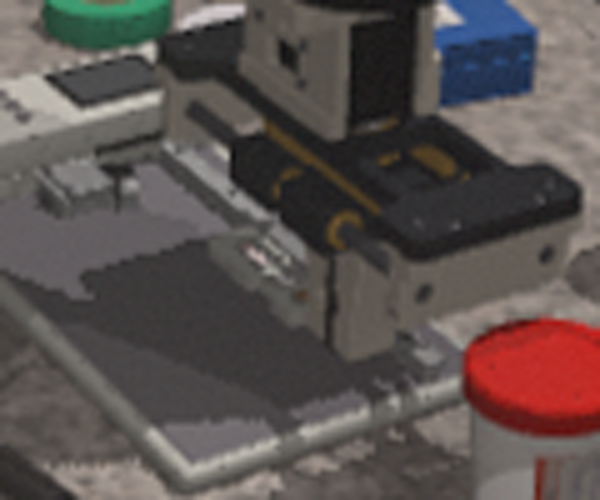

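Emit:
apply_moves(
  moves=[
    [-1,0,-0.003,0,0.001],
    [-1,0,-0.005,0,0],
    [-1,0,-0.005,0,0],
    [-1,0,-0.005,0,0],
    [-1,0,-0.005,0,0],
    [-1,0,-0.005,0,0],
    [-1,0,-0.002,0,0],
    [-1,0,0,0,0],
  ],
)

```text
t: 8.5
eef_pos: [0.5617, 0.0247, 0.017]
ee_rot: [-3.142, -0.0, -0.083]
force: [-0.0, 0.2, -0.4]
width: 0.0001
```

```bash
python3 - <<'E'
from h import *
tcp()
f=eyes.grab_frame("wrist"); save(f,"w9",(20,170,320,260),2.6); save(eyes.grab_frame("scene"),"s9",(190,120,310,220),5);save(eyes.grab_frame("side"),"d9",(200,120,320,220),5)
E
```

```text
tcp local mm [ 28.7 -69.1] z 17.0 dyaw 0.0003 w 0.0001 F [-0.   0.2 -0.4] t 8.5
```

View pics/w9.png

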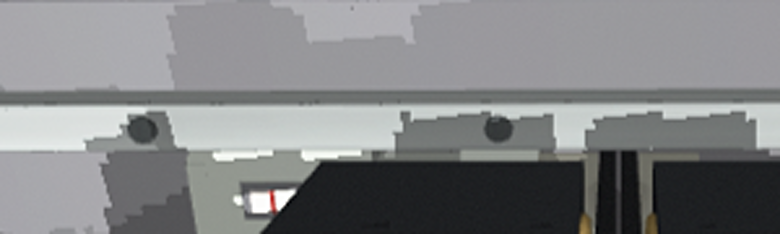

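View pics/s9.png

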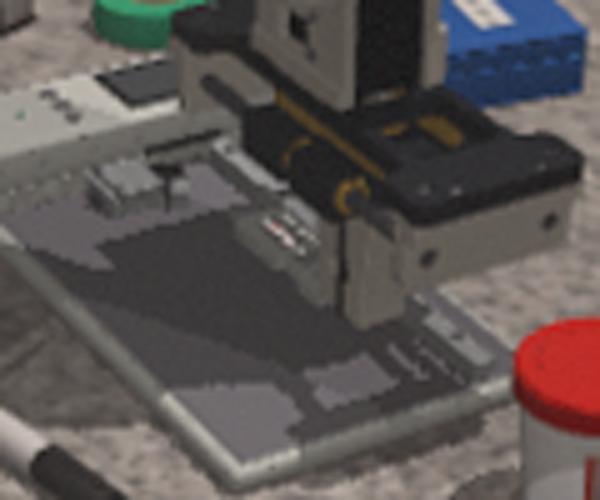

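View pics/d9.png

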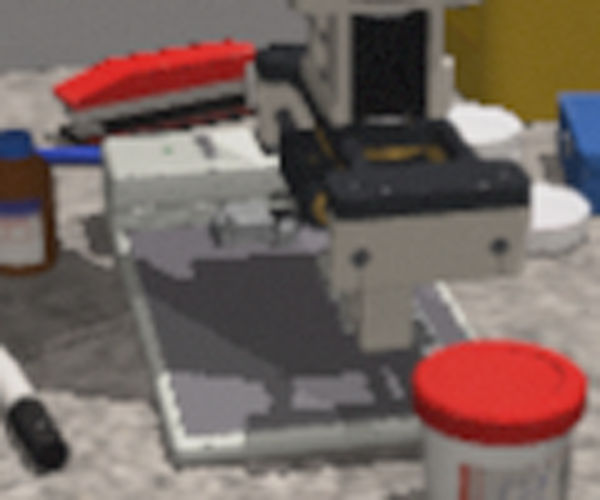

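```bash
python3 - <<'E'
from h import *
f=eyes.grab_frame("wrist")
save(f,"w9b",(60,215,160,275),7)
for c in [(190,152),(197,230)]:
    P=world(f,20+(c[0]+.5)/2.6-.5,170+(c[1]+.5)/2.6-.5,.021)[0]; print(((P[:2]-RP[:2])@R(RP[2])*1000).round(1))
E
```

```text
[38.6 16.4]
[21.  17.6]
```

View pics/w9b.png

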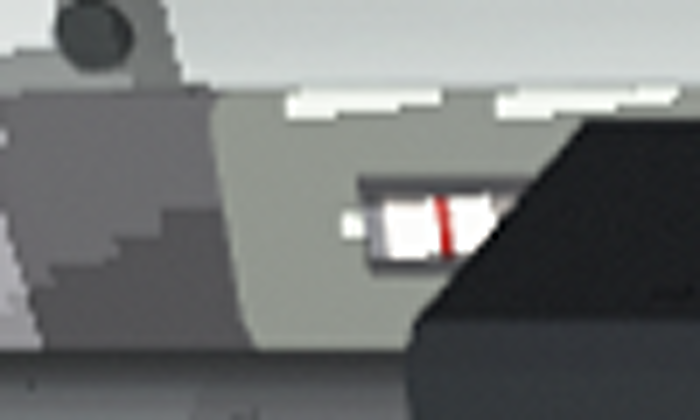

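Emit:
apply_moves(
  moves=[
    [-1,0,-0.003,0,0],
    [-1,0,-0.005,0,0],
    [-1,0,-0.005,0,0],
    [-1,0,-0.005,0,0],
    [-1,0,-0.005,0,0],
    [-1,0,-0.002,0,0],
    [-1,0,0,0,0],
  ],
)

```text
t: 9.28
eef_pos: [0.5639, 0.0496, 0.0171]
ee_rot: [-3.141, -0.0, -0.083]
force: [-0.0, 0.0, -0.2]
width: 0.0003
```

```bash
python3 - <<'E'
from h import *
tcp()
f=eyes.grab_frame("wrist"); save(f,"w10",(20,190,200,280),4.2); np.save("w10.npy",f,allow_pickle=True);save(eyes.grab_frame("scene"),"s10",(190,120,290,200),7)
E
```

```text
tcp local mm [ 28.8 -44. ] z 17.1 dyaw 0.0003 w 0.0003 F [-0.   0.  -0.2] t 9.28
```

View pics/w10.png

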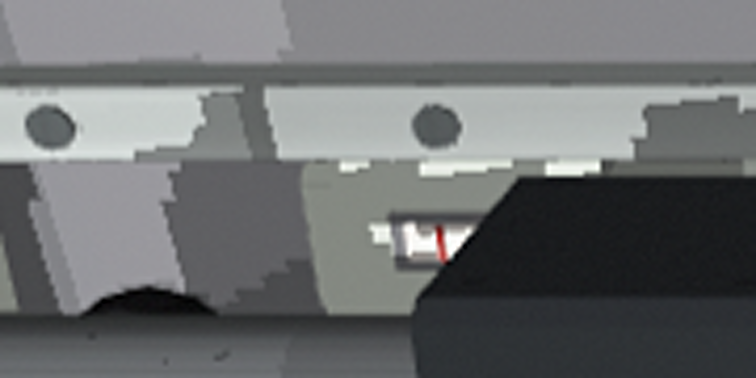

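View pics/s10.png

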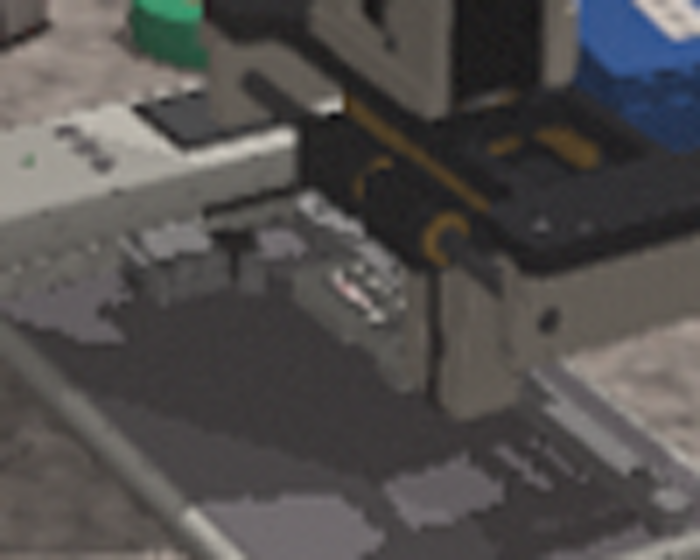

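The cassette is still flush, with its nose near y=42 mm just before the fence. Pushing on.

Emit:
apply_moves(
  moves=[
    [-1,0,-0.003,0,0],
    [-1,0,-0.004,0,0],
    [-1,0,-0.004,0,0],
    [-1,0,-0.004,0,0],
    [-1,0,-0.004,0,0],
    [-1,0,-0.002,0,0],
    [-1,0,0,0,0],
  ],
)

```text
t: 9.97
eef_pos: [0.5656, 0.0704, 0.0171]
ee_rot: [-3.142, -0.0, -0.083]
force: [0.1, -0.1, 0.5]
width: 0.0005
```

```bash
python3 - <<'E'
from h import *
tcp()
f=eyes.grab_frame("wrist"); save(f,"w11",(20,190,200,280),4.2)
E
```

```text
tcp local mm [ 28.8 -23.2] z 17.1 dyaw 0.0001 w 0.0005 F [ 0.1 -0.1  0.5] t 9.97
```

View pics/w11.png

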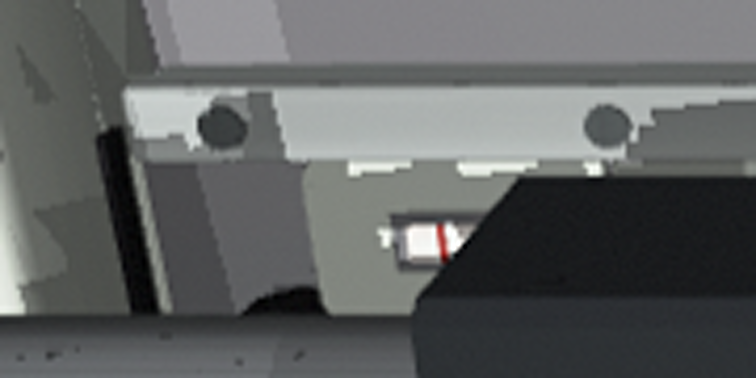

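Emit:
apply_moves(
  moves=[
    [-1,0,-0.003,0,0],
    [-1,0,-0.004,0,0],
    [-1,0,-0.004,0,0],
    [-1,0,-0.004,0,0],
    [-1,0,-0.004,0,0],
    [-1,0,-0.003,0,0],
    [-1,0,0,0,0],
  ],
)

```text
t: 10.6
eef_pos: [0.5674, 0.0925, 0.017]
ee_rot: [-3.141, -0.0, -0.083]
force: [0.3, -0.7, 0.9]
width: 0.0002
```

```bash
python3 - <<'E'
from h import *
tcp()
f=eyes.grab_frame("wrist"); save(f,"w12",(20,190,200,280),4.2);save(eyes.grab_frame("scene"),"s12",(190,120,290,200),7)
E
```

```text
tcp local mm [28.7 -1. ] z 17.0 dyaw 0.0 w 0.0002 F [ 0.3 -0.7  0.9] t 10.6
```

View pics/w12.png

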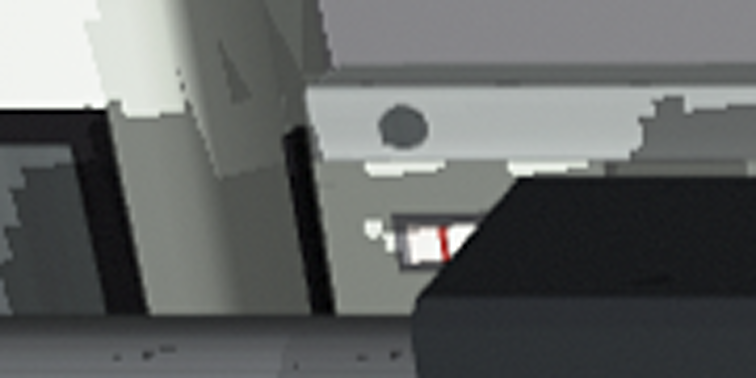

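View pics/s12.png

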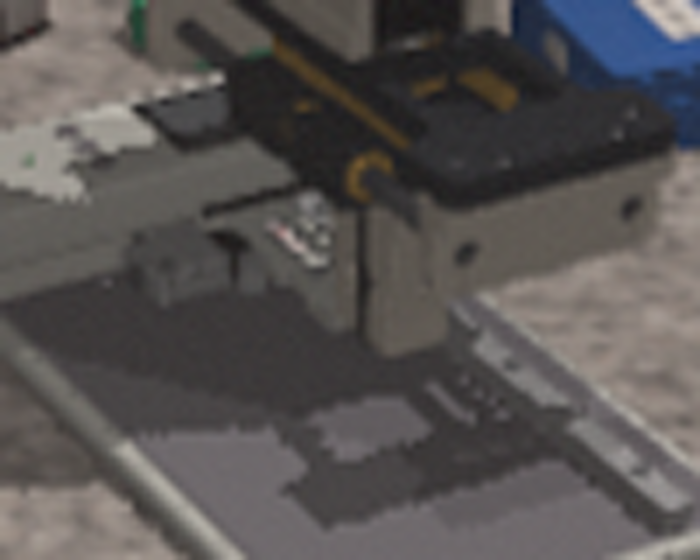

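Emit:
apply_moves(
  moves=[
    [-1,0,-0.003,0,0],
    [-1,0,-0.004,0,0],
    [-1,0,-0.004,0,0],
    [-1,0,-0.004,0,0],
    [-1,0,-0.004,0,0],
    [-1,0,-0.003,0,0],
    [-1,0,-0.003,0,0],
    [-1,0,0,0,0],
  ],
)

```text
t: 11.37
eef_pos: [0.5697, 0.1175, 0.0171]
ee_rot: [-3.141, -0.0, -0.083]
force: [0.2, 0.2, 0.6]
width: 0.0004
```

Emit:
apply_moves(
  moves=[
    [-1,0,-0.001,0,0],
    [-1,0,-0.001,0,0],
    [-1,0,-0.001,0,0],
    [-1,0,0,0,0],
  ],
)

```text
t: 11.7
eef_pos: [0.5697, 0.1198, 0.0171]
ee_rot: [-3.141, -0.0, -0.084]
force: [-0.2, -1.4, -0.7]
width: 0.0005
```

```bash
python3 - <<'E'
from h import *
tcp()
f=eyes.grab_frame("wrist"); save(f,"w13",(20,170,320,280),2.6)
E
```

```text
tcp local mm [28.7 26.4] z 17.1 dyaw -0.0005 w 0.0005 F [-0.2 -1.4 -0.7] t 11.7
```

View pics/w13.png

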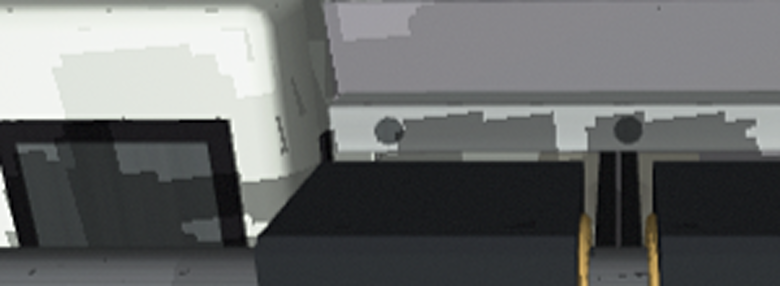

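Emit:
apply_moves(
  moves=[
    [-1,0,-0.001,0,0],
    [-1,0,-0.001,0,0],
    [-1,0,0,0,0],
  ],
)

```text
t: 12.0
eef_pos: [0.5697, 0.1214, 0.017]
ee_rot: [3.141, 0.0, -0.084]
force: [-0.0, -2.3, 0.0]
width: 0.0007
```

Emit:
apply_moves(
  moves=[
    [-1,0,-0.001,0,0],
    [-1,0,-0.001,0,0],
    [-1,0,0,0,0],
  ],
)

```text
t: 12.25
eef_pos: [0.5692, 0.1218, 0.0169]
ee_rot: [3.139, 0.002, -0.084]
force: [1.3, -9.3, 3.1]
width: 0.0006
```

Emit:
apply_moves(
  moves=[
    [-1,0,-0.001,0,0],
    [-1,0,0,0,0],
  ],
)

```text
t: 12.42
eef_pos: [0.569, 0.1219, 0.0169]
ee_rot: [3.138, 0.003, -0.084]
force: [1.0, -12.3, 3.3]
width: 0.0004
```

```bash
python3 - <<'E'
from h import *
tcp()
E
```

```text
tcp local mm [27.8 28.5] z 16.9 dyaw -0.0009 w 0.0004 F [  1.  -12.3   3.3] t 12.42
```

Firm stop at 12 N, close to the expected home position. I draw back and look.

Emit:
apply_moves(
  moves=[
    [-1,0,0.01,0,0],
    [-1,0,0.02,0,0],
    [-1,0,0,-0.03,0],
    [-1,0,0,-0.035,0],
    [-1,-0.02,0.02,-0.035,0],
    [-1,-0.035,0.005,-0.03,0],
    [-1,-0.035,0,0,0],
    [-1,-0.01,0,0,0],
    [-1,0,0,0,0],
  ],
)

```text
t: 13.17
eef_pos: [0.4688, 0.0797, 0.1423]
ee_rot: [-3.139, -0.001, -0.083]
force: [0.6, -0.4, 0.7]
width: 0.0004
```

```bash
python3 - <<'E'
from h import *
tcp()
f=eyes.grab_frame("wrist"); save(f,"w14",None,1.5); np.save("w14.npy",f,allow_pickle=True)
save(eyes.grab_frame("scene"),"s14",(190,100,290,180),7)
E
```

```text
tcp local mm [-68.4 -22. ] z 142.3 dyaw 0.0 w 0.0004 F [ 0.6 -0.4  0.7] t 13.17
```

View pics/w14.png

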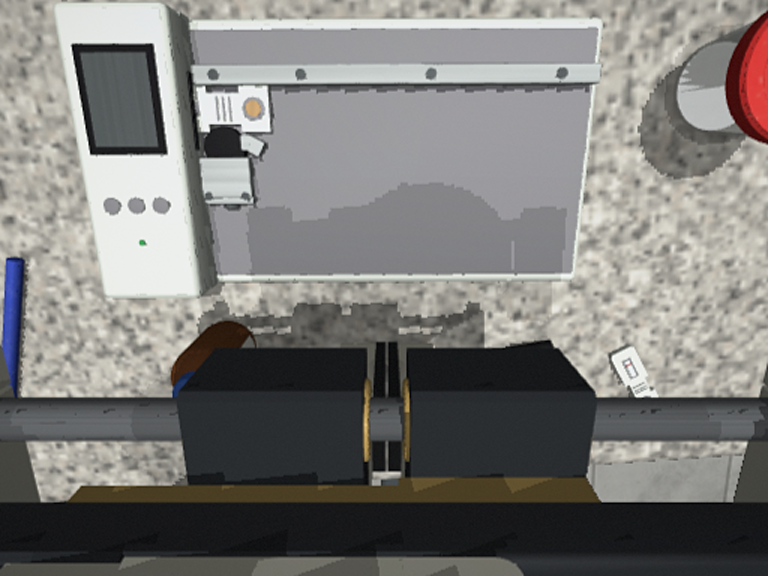

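View pics/s14.png

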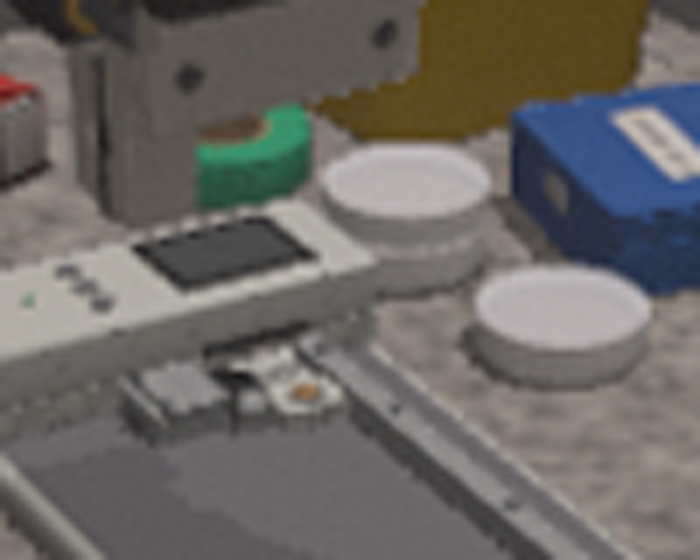

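```bash
python3 - <<'E'
from h import *
f=np.load("w14.npy",allow_pickle=True).item()
save(f,"w14a",(110,30,210,145),6)
E
```

```text
(no output)
```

View pics/w14a.png

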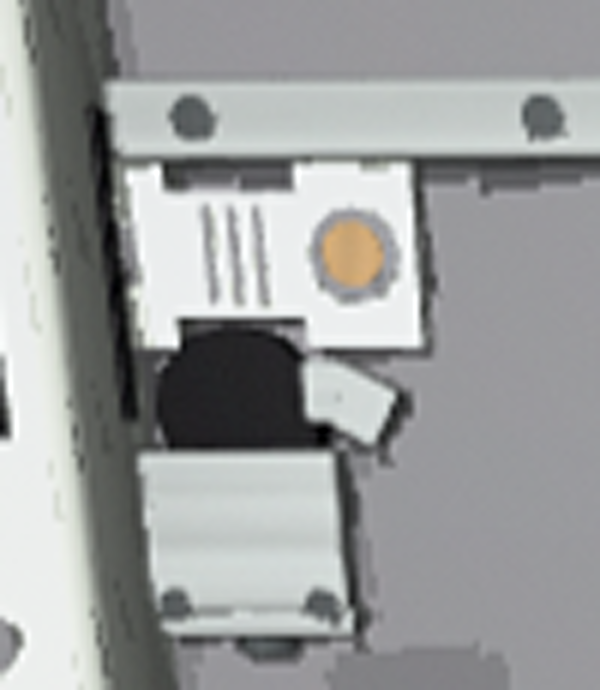

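```bash
python3 - <<'E'
from h import *
f=np.load("w14.npy",allow_pickle=True).item()
def loc(c,z):
    P=world(f,110+(c[0]+.5)/6-.5,30+(c[1]+.5)/6-.5,z)[0]; return ((P[:2]-RP[:2])@R(RP[2])*1000).round(1)
for n,c,z in [("tail far",(413,162),.021),("tail near",(424,350),.021),("notch",(307,335),.021),("notchL",(180,335),.021),("far edge L",(128,162),.021),("railend top",(590,160),.024),("rail L",(125,158),.024),("housing r near",(353,635),.0265),("housing r far",(335,455),.0265)]: print(n,loc(c,z))
g=eyes.grab_frame("scene")
for l in ["bottle_near","pen","cup"]:
    for r in outline_of(l,g)[:1]:
        m=r["region"]&(g["z_map"]>0); v,u=np.nonzero(m); print(l,r["score"],np.median(world(g,u,v),0).round(3))
E
```

```text
tail far [39.6 42.4]
tail near [15.2 42.6]
notch [17.2 58.8]
notchL [17.3 76.6]
far edge L [39.7 81.3]
railend top [39.5 17.8]
rail L [39.8 80.6]
housing r near [-23.7  54.2]
housing r far [ 1.2 54.7]
bottle_near 0.57 [0.421 0.177 0.038]
pen 0.92 [0.397 0.033 0.012]
cup 0.94 [ 0.551 -0.136  0.058]
```

Measured against the housing edge, which reads 1.5 mm low, the tail is at y ≈ 44 mm. It is flush and parallel, and the catch is in the notch. Handing in.

```bash
python3 -c "
from station import job,arm
print(arm.get_state()['force']); print(job.job_done())"
```

```text
[-0.75761053 -0.08544416  0.28000389]
the job is handed in; nothing more can be done
None
```

I pushed the cassette square against the guide rail with the two parted fingertips, at about 9 N contact. I then shut the fingers and slid it nose first along the rail, past the catch, until it stopped firmly at about 12 N. After that I drew back and handed the job in at about 13 s of the 48 s limit; no verdict was reported.

- **Cassette position:** the last wrist picture put the tail at y ≈ 42.5 mm, against a target of 44 mm. The catch housing's edge, a fixed reference in the same picture, also read 1.5 mm low, so the corrected tail position is about 44 mm, which is fully home.
- **Rail and catch:** the long side shows no gap to the rail, the cassette is parallel to it, and the catch nose sits about 3 mm inside the notch.
- **Bottle, pen and cup:** all three measured within about 2 mm of where they started, which is within measurement error.
- **Robot:** it was clear of everything, with under 1 N on the wrist.

No check failed. The 1.5 mm offset above was the only disagreement.

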